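Refill the snack bowl and drain the beaker

TASK

Two snack bowls stand on the worktop, one already full of walnuts. Pour all the walnuts from the metal beaker into the empty bowl, leaving the bowls where they stand, then stand the emptied beaker upside down on the green draining tray to drain (it cannot be turned right over in one grip, so lay it on its side on the way and take it again from the other end). Do not knock over or push aside the salt shaker or the spice jar behind the bowls.

Things in the scene. Friction and masses are not known exactly. Their poses are not given: they have to be found in the camera images.
- beaker: plain round metal beaker without handle or spout, 92 mm high, outer diameter 56 mm at the foot widening evenly to 68 mm at the rim, wall 3.5 mm, floor 5 mm, about 90 g; it holds 7 walnuts and starts upright. Origin at the centre of its underside, z along its axis towards the mouth. The axis points down when it stands upside down
- beaker_mouth (a point): centre of the beaker's mouth, in the plane of the rim (92 mm above its underside)
- empty_bowl: round white bowl, empty and loose, 114 mm across the rim, 51 mm high, floor 12 mm thick, about 200 g. Origin at the centre of its underside, z up
- full_bowl: the same kind of white bowl, heaped with walnuts to about 58 mm above the worktop, stuck fast. Origin at the centre of its underside
- drain_tray: thin flat green draining tray, 352 x 400 mm and 11 mm high over its low rim, fixed, at the left; its short side (352 mm, own x, which points left) runs across and its long side (400 mm, own y, which points towards the robot) runs away from it, the edge nearest the robot is free of things. Origin at the centre of its underside; its flat floor, on which things stand, is 4 mm higher
- salt: bystander: salt shaker, 44 mm across, 90 mm high, origin at the centre of its underside
- spice: bystander: spice jar with dark lid, 44 mm across, 96 mm high, origin at the centre of its underside
- nut0: one of the 7 loose walnuts that start in the beaker, 20 mm thick, 22 mm long, 12 g, origin at its centre
- nut1: one of the 7 loose walnuts that start in the beaker, 20 mm thick, 22 mm long, 12 g, origin at its centre
- nut2: one of the 7 loose walnuts that start in the beaker, 20 mm thick, 22 mm long, 12 g, origin at its centre
- nut3: one of the 7 loose walnuts that start in the beaker, 20 mm thick, 22 mm long, 12 g, origin at its centre
- nut4: one of the 7 loose walnuts that start in the beaker, 20 mm thick, 22 mm long, 12 g, origin at its centre
- nut5: one of the 7 loose walnuts that start in the beaker, 20 mm thick, 22 mm long, 12 g, origin at its centre
- nut6: one of the 7 loose walnuts that start in the beaker, 20 mm thick, 22 mm long, 12 g, origin at its centre

How it is judged:
On the way:
1. all seven walnuts are in the bowl that was empty (horizontal distance between each of nut0, nut1, nut2, nut3, nut4, nut5, nut6 and empty_bowl below 0.053 m and z of nut0 in the frame of empty_bowl between 0.01 and 0.075 m and z of nut1 in the frame of empty_bowl between 0.01 and 0.075 m and z of nut2 in the frame of empty_bowl between 0.01 and 0.075 m and z of nut3 in the frame of empty_bowl between 0.01 and 0.075 m and z of nut4 in the frame of empty_bowl between 0.01 and 0.075 m and z of nut5 in the frame of empty_bowl between 0.01 and 0.075 m and z of nut6 in the frame of empty_bowl between 0.01 and 0.075 m and angle between empty_bowl's own z axis and vertical below 0.15 rad and distance of empty_bowl from where it was at the start of the episode below 0.06 m), for 0.2 s.
At the end, for the whole second after the job is handed in: All 7 walnuts rest in the bowl that was empty (within 53 mm of its axis, at most 75 mm above its foot); that bowl is upright (0.15 rad) and within 60 mm of where it stood; the beaker stands still, upside down (0.1 rad) and flat on the green tray, its centre 5 to 10 mm or more inside the edges (all of step 1 and linear speed of each of nut0, nut1, nut2, nut3, nut4, nut5, nut6 below 0.03 m/s and angle between beaker's own z axis and vertical above 3.04159 rad and x of beaker in the frame of drain_tray between -0.165 and 0.165 m and y of beaker in the frame of drain_tray between -0.19 and 0.19 m and z of beaker in the frame of drain_tray between 0.086 and 0.106 m and linear speed of beaker below 0.02 m/s and angular speed of beaker below 0.2 rad/s); the robot touches nothing.
It fails at once if the salt shaker is pushed more than 40 mm or tipped over (distance of salt from where it was at the start of the episode above 0.04 m or angle between salt's own z axis and vertical above 0.5 rad).
It fails at once if the spice jar is pushed more than 40 mm or tipped over (distance of spice from where it was at the start of the episode above 0.04 m or angle between spice's own z axis and vertical above 0.5 rad).
It also fails if it takes over 72 s, if anything falls off the work surface, if the arm or the gripper's body presses on something with over 40 N, if the wrist force passes 120 N, or if a joint passes its speed limit or range.

ROBOT

A 6-joint arm with a two-finger parallel gripper is mounted at the origin on a cart in front of the work surface, level with it; the furniture and walls round the work are solid. World frame = base frame: x ahead of the robot, y to its left, z up, the work surface at z = 0. Lengths are in m, angles in rad, forces in N, time in s.
With the tool pointing down it reaches from about 0.375 to 0.9 m from the base axis. Payload 3.1 kg.
Tool frame: the origin (TCP) lies at the very end of the fingers, on their centre line; the grasp point (between the pads) lies 19 mm behind it; z points along the fingers, y is the line along which they close (so a half turn about z gives the same grasp; the last joint's range is limited). The gripper opens to 85 mm and grips with 20 to 120 N. Pads are 22 mm wide; open, the fingers measure 114 mm over their backs; the gripper's body (76 mm by 85 mm) begins 54 mm behind the grasp point. The pads swing forward as they close: fully open they stand 13 mm farther back than shut.
Start: joints at [1.135, 0.527, 1.433, -0, 1.181, -0.178], TCP at [0.159, 0.604, 0.231] pointing down, gripper open.
Joint ranges: [-3.08, 3.08], [-0.75, 2.2], [0.22, 2.44], [-1.43, 4.57], [0, 2.65], [-2.85, 2.85]. Speed limits (rad/s): [2.79, 2.79, 3.14, 3.14, 3.14, 3.14].

INTERFACE

Orientations are given as a unit quaternion [x, y, z, w].
In Python, from station import telemetry, snapshot, ticket gives the robot as it stands.
- The arm moves only by the tool move_arm, never from a script. Its argument "commands" is text: rows parted by semicolons, each of 7 numbers parted by spaces: the shift along the tool's x, y, z in mm, then the turn, a rotation vector about the tool's x, y, z in degrees, then the opening, from -1 (shut) to 1 (fully open). A call has exactly 5 rows; each row is the pose to reach, as a shift and turn from the pose commanded when the call began, along the tool's axes at that moment; what a row does not reach only later rows make up. A row lasts 1/8 s, in which the tool goes at most 62.5 mm and 10.7 degrees, less where a joint would pass 70% of its speed; a pose out of reach is approached as far as the arm can. A call with a gripper value outside its range is refused whole. The fingers move at their own pace and stop on an object; "grip_force" is the grip in N (left out, the last holds). Time passes only in rows, so rows that repeat a pose let the fingers close, or fill a call up. It gives the time, the measured TCP pose, the force, the opening and the grip force at its end, in the units of the state.
- telemetry.sense(): the state, without advancing time (a new reading comes with each control period).
- snapshot(name): name is "scene" or "top" or "wrist"; returns a dict with "image" (384x512x3 uint8, red, green, blue), "fx", "fy", "cx", "cy" (pixels), "pose" (4x4, takes a point from camera to world coordinates). Camera axes: x right, y down, z forward; pixel columns grow to the right and rows downward; lengths in m; the calibration is good to about 2 mm. A picture is of the moment at which its call begins. There is no depth.
- ticket.sign_off(): hands the job in; it is judged then, once.
The state is a dict: "t": time; "q": joint angles; "qd": joint speeds; "tau": joint torques, N m; "tcp_pos": TCP position; "tool_rot": TCP orientation; "force": force on the tool from outside, world axes, zero at the start; "ft_torque": the same for the moment, N m; "finger_gap": opening from 0.0 (shut) to 1.0 (fully open); "gripper_force": force on a finger pad.
Only numpy, scipy, OpenCV 4.12 (cv2) and the standard library are available. Lean on these libraries where they do the work, as an engineer would, in place of code of your own. Each camera call takes 0.05 s, during which the arm holds its last target. There are 200 camera calls.

## Working session

There is one attempt and no reset: what is moved stays moved. The work goes in short steps, Python scripts to look and compute and a tool call to move; the robot and the scene stay as the last step left them, time stands still between calls to the robot, and variables do not carry over. Pictures are saved under pics/ and viewed, at most 10 in all, crops included, and the job is handed in when it is done.

Besides the shell and the picture viewer there is one more tool, called after "Emit:" by a JSON object that holds its "name" and its "arguments", one argument or row to a line. move_arm: Moves the arm, as the interface text tells. Its arguments: {"type":"object","properties":{"commands":{"type":"string"},"grip_force":{"type":"number"}},"required":["commands"]}

```bash
ls; mkdir -p pics
python3 - <<'E'
from station import telemetry, snapshot
import cv2,numpy as np
s=telemetry.sense();print({k:np.round(v,3).tolist() for k,v in s.items()})
for n in("scene","top"):
    d=snapshot(n);cv2.imwrite(f"pics/{n}0.png",d["image"][:,:,::-1]);np.savez(f"{n}0.npz",**d)
    print(n,d["fx"],d["cx"],d["cy"],np.round(d["pose"],3).tolist())
E
```

```text
pics
{'t': 0.0, 'q': [1.136, 0.528, 1.434, -0.0, 1.181, -0.179], 'qd': [0.0, 0.002, 0.001, -0.001, 0.001, 0.0], 'tau': [0.0, -44.236, -17.802, -0.0, 0.008, -0.0], 'tcp_pos': [0.158, 0.604, 0.23], 'tool_rot': [0.128, 0.992, -0.001, -0.0], 'force': [-0.57, 0.366, 0.262], 'ft_torque': [0.037, -0.066, 0.017], 'gripper_force': 0.0, 'finger_gap': 1.001}
scene 414.8588418063802 251.6394318499833 188.05708295288625 [[0.467, -0.655, 0.594, -0.086], [-0.884, -0.343, 0.317, -0.199], [-0.004, -0.673, -0.74, 0.874], [0.0, 0.0, 0.0, 1.0]]
top 433.3508273754505 251.733299773732 182.30431415979896 [[0.017, -0.998, 0.065, 0.454], [-1.0, -0.017, 0.003, 0.145], [-0.002, -0.065, -0.998, 1.173], [0.0, 0.0, 0.0, 1.0]]
```

View pics/scene0.png

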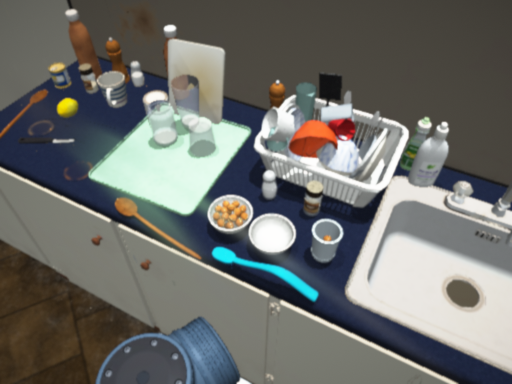

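View pics/top0.png

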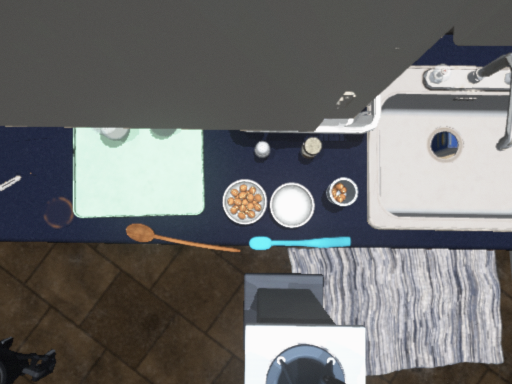

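The top view shows the full bowl at (245,202), the empty bowl at (292,205), the beaker mouth at (342,192), the salt at (262,149), the spice at (311,147) and the tray at cols 74–204 with its near edge at row 217. A dark cabinet hides the far part. In the scene view the empty bowl is at (272,235), the beaker at (326,240), the full bowl at (230,214) and the tray's right part is free in front.

```bash
cat > h.py <<'E'
import numpy as np,cv2
from scipy.spatial.transform import Rotation as R
def ray(d,u,v,z):
    P=d["pose"];r=P[:3,:3]@np.array([(u-d["cx"])/d["fx"],(v-d["cy"])/d["fy"],1]);o=P[:3,3]
    return o+r*(z-o[2])/r[2]
def proj(d,p):
    P=d["pose"];c=P[:3,:3].T@(np.asarray(p)-P[:3,3]);return c[0]/c[2]*d["fx"]+d["cx"],c[1]/c[2]*d["fy"]+d["cy"]
E
python3 - <<'E'
from h import *
T=dict(np.load("top0.npz"));S=dict(np.load("scene0.npz"))
def blob(d,box,fn):
    x0,y0,x1,y1=box;im=d["image"][y0:y1,x0:x1].astype(int)
    m=fn(im).astype(np.uint8);cs,_=cv2.findContours(m,0,cv2.CHAIN_APPROX_NONE)
    c=max(cs,key=cv2.contourArea)+[x0,y0];return c
notblue=lambda im:(im[...,0]>70)
for n,b,z in(("empty",(268,180,318,230),.051),("full",(220,177,269,227),.051),("beaker",(320,173,363,212),.092),("salt",(250,138,275,163),.09),("spice",(299,135,325,163),.096)):
    c=blob(T,b,notblue);w=np.array([ray(T,u,v,z)[:2] for u,v in c[:,0]])
    (cx,cy),r=cv2.minEnclosingCircle((w*1000).astype(np.float32));e=cv2.fitEllipse(c)
    print(n,"circle mm",round(cx),round(cy),"r",round(r),"ellipse",np.round(e[0],1),np.round(e[1],1),ray(T,*e[0],z)[:2].round(3))
for n,b,z in(("empty",(247,212,297,260),.051),("beaker",(308,217,345,265),.092)):
    c=blob(S,b,notblue);x,y,w,h=cv2.boundingRect(c);print(n,(x,y,w,h))
for p in((.5,-.06,.051),):pass
g=lambda im:(im[...,1]>im[...,0]+20)&(im[...,1]>130)
c=blob(T,(60,100,215,225),g);x,y,w,h=cv2.boundingRect(c);print("tray px",x,y,w,h)
for u,v in((x,y+h),(x+w,y+h),(x+w,y)):print(ray(T,u,v,.011).round(3))
q=cv2.approxPolyDP(c,5,True)[:,0];print(q.tolist(),[ray(T,u,v,.011)[:2].round(3).tolist() for u,v in q])
c=blob(S,(85,85,255,215),g);q=cv2.approxPolyDP(cv2.convexHull(c),6,True)[:,0];print(q.tolist(),[ray(S,u,v,.011)[:2].round(3).tolist() for u,v in q])
for d,n in((T,"top"),(S,"scene")):
    b=(300,165,370,220) if n=="top" else (200,160,360,270)
    x0,y0,x1,y1=b
    cv2.imwrite(f"pics/c_{n}.png",cv2.resize(d["image"][y0:y1,x0:x1,::-1],None,fx=4,fy=4,interpolation=2))
E
```

```text
empty circle mm 471 44 r 60 ellipse [291.7 204.7] [45.1 46. ] [0.471 0.044]
full circle mm 477 167 r 60 ellipse [244.4 201.3] [45.1 45.6] [0.477 0.167]
beaker circle mm 505 -77 r 41 ellipse [342.3 191.5] [28.9 31.6] [ 0.505 -0.078]
salt circle mm 609 124 r 21 ellipse [261.9 148.9] [15.1 16.3] [0.609 0.124]
spice circle mm 617 2 r 28 ellipse [311.3 146.6] [17.5 21.4] [0.616 0.001]
empty (247, 212, 50, 48)
beaker (311, 218, 33, 44)
tray px 73 127 132 91
[0.426 0.625 0.011]
[0.432 0.272 0.011]
[0.678 0.278 0.011]
[[73, 128], [75, 215], [202, 211], [202, 130], [188, 130], [201, 131], [202, 209], [188, 211], [183, 191], [176, 201], [170, 196], [179, 206], [172, 213], [164, 198], [160, 210], [158, 203], [156, 213], [130, 208], [133, 197], [128, 200], [127, 189], [120, 189], [127, 181], [113, 160], [123, 166], [121, 146], [127, 142], [133, 149], [143, 129], [160, 140], [181, 129], [163, 136], [132, 128], [111, 140], [90, 127]] [[0.669, 0.636], [0.434, 0.62], [0.45, 0.28], [0.669, 0.286], [0.669, 0.324], [0.667, 0.289], [0.456, 0.281], [0.45, 0.318], [0.503, 0.333], [0.476, 0.351], [0.489, 0.367], [0.463, 0.342], [0.444, 0.361], [0.483, 0.383], [0.451, 0.393], [0.47, 0.399], [0.443, 0.404], [0.455, 0.474], [0.485, 0.467], [0.476, 0.48], [0.506, 0.483], [0.506, 0.502], [0.527, 0.484], [0.584, 0.524], [0.568, 0.496], [0.622, 0.504], [0.633, 0.488], [0.614, 0.471], [0.669, 0.446], [0.64, 0.399], [0.671, 0.343], [0.651, 0.391], [0.672, 0.476], [0.638, 0.532], [0.672, 0.59]]
[[161, 103], [250, 129], [188, 214], [88, 175]] [[0.812, 0.634], [0.832, 0.295], [0.445, 0.277], [0.431, 0.615]]
```

View pics/c_scene.png

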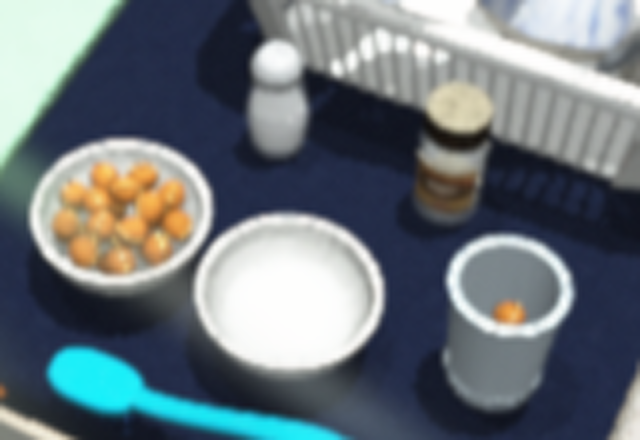

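View pics/c_top.png

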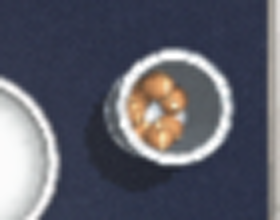

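Emit:
{"name": "move_arm", "arguments": {
  "commands": "-44 -40 -16 0 0 0 1;-88 -80 -32 0 0 0 1;-132 -120 -48 0 0 0 1;-176 -160 -64 0 0 0 1;-220 -200 -80 0 0 0 1"
}}

```text
t: 0.72
tcp_pos: [0.3213, 0.3534, 0.3116]
tool_rot: [0.128, 0.992, -0.0, -0.0]
force: [1.2, -0.3, 0.2]
finger_gap: 1.002
gripper_force: 0.0
```

```bash
cat > rec.py <<'E'
from station import telemetry
import json,numpy as np
s=telemetry.sense();open("log.jsonl","a").write(json.dumps({k:np.asarray(s[k]).tolist() for k in("t","q","tcp_pos","tool_rot")})+"\n")
print({k:np.round(s[k],3).tolist() for k in("t","q","tcp_pos","tool_rot","force","finger_gap","gripper_force")})
E
python3 rec.py
python3 - <<'E'
from h import *
T=dict(np.load("top0.npz"));S=dict(np.load("scene0.npz"))
print("beaker",ray(T,344.2,191.2,.092).round(4),ray(S,327.5,231.5,.092).round(4))
print("bowl scene",ray(S,(195+385)/8+200,(213+374)/8+160,.051).round(3),"full",ray(S,(31+212)/8+200,(140+288)/8+160,.051).round(3))
# glasses feet in scene, sink edge, cyan, edge of worktop in top
for n,d,u,v,z in(("glassA",S,165,143,.004),("glassB",S,203,153,.004),("sinkL",T,368,200,0),("cyanTop",T,300,237,0),("cyanR",T,350,241,0),("edge",T,300,250,0),("rackfront",S,330,190,0)):print(n,ray(d,u,v,z).round(3))
E
```

```text
{'t': 0.725, 'q': [0.599, 0.229, 1.683, -0.0, 1.23, -0.716], 'tcp_pos': [0.321, 0.353, 0.312], 'tool_rot': [0.128, 0.992, -0.0, -0.0], 'force': [1.187, -0.256, 0.215], 'finger_gap': 1.002, 'gripper_force': 0.0}
beaker [ 0.506  -0.0827  0.092 ] [ 0.5021 -0.0844  0.092 ]
bowl scene [0.465 0.038 0.051] full [0.472 0.16  0.051]
glassA [0.655 0.504 0.004]
glassB [0.671 0.374 0.004]
sinkL [ 0.488 -0.167  0.   ]
cyanTop [0.385 0.016 0.   ]
cyanR [ 0.377 -0.118  0.   ]
edge [0.35  0.016 0.   ]
rackfront [ 0.711 -0.025  0.   ]
```

Emit:
{"name": "move_arm", "arguments": {
  "commands": "-30 -24 -10 0 -8 0 1;-60 -48 -20 0 -16 0 1;-90 -72 -30 0 -24 0 1;-120 -96 -40 0 -32 0 1;-135 -120 -50 0 -40 0 1"
}}

```text
t: 1.35
tcp_pos: [0.4215, 0.2039, 0.362]
tool_rot: [0.12, 0.931, -0.044, 0.341]
force: [-0.3, -0.9, -0.9]
finger_gap: 1.003
gripper_force: 0.0
```

```bash
python3 rec.py
```

```text
{'t': 1.35, 'q': [0.492, 0.042, 1.98, -0.741, 0.71, -0.346], 'tcp_pos': [0.422, 0.204, 0.362], 'tool_rot': [0.12, 0.931, -0.044, 0.341], 'force': [-0.29, -0.914, -0.902], 'finger_gap': 1.003, 'gripper_force': 0.0}
```

Emit:
{"name": "move_arm", "arguments": {
  "commands": "0 0 0 8 0 0 1;0 0 20 16 0 0 1;0 0 40 24 0 0 1;0 0 60 32 0 0 1;0 0 60 40 0 0 1"
}}

```text
t: 1.98
tcp_pos: [0.4581, 0.1949, 0.314]
tool_rot: [0.229, 0.86, -0.363, 0.276]
force: [1.1, 0.0, -0.5]
finger_gap: 0.998
gripper_force: 0.0
```

```bash
python3 rec.py
```

```text
{'t': 1.975, 'q': [0.649, 0.487, 1.651, -0.914, 1.432, -0.056], 'tcp_pos': [0.458, 0.195, 0.314], 'tool_rot': [0.229, 0.86, -0.363, 0.276], 'force': [1.084, 0.005, -0.455], 'finger_gap': 0.998, 'gripper_force': 0.0}
```

```bash
cat > kin.py <<'E'
from h import *
import json
from scipy.optimize import least_squares
LO=np.array([-3.08,-.75,.22,-1.43,0,-2.85]);HI=np.array([3.08,2.2,2.44,4.57,2.65,2.85])
def fk(q,p):
    a,d,h,L1,e,L2,L3,o=p;E=lambda ax,v:R.from_euler(ax,v)
    B=E('z',q[0]);r2=B*E('y',q[1]);r3=r2*E('y',q[2]);r5=r3*E('z',q[3])*E('y',q[4])
    rt=r5*E('z',q[5]+o)
    return B.apply([a,d,h])+r2.apply([0,0,L1])+r3.apply([e,0,L2])+r5.apply([0,0,L3]),rt
def load():
    D=[json.loads(l) for l in open("log.jsonl")]
    D.append(dict(q=[1.136,.528,1.434,0,1.181,-.179],tcp_pos=[.1585,.604,.2305],tool_rot=[.128,.992,0,0]));return D
def fit():
    D=load()
    def f(p):
        out=[]
        for s in D:
            x,r=fk(s["q"],p);out+=list(x-s["tcp_pos"])+list(.3*(r.inv()*R.from_quat(s["tool_rot"])).as_rotvec())
        return out
    return min((least_squares(f,[0,.1,.3,.4,0,.4,.25,o]) for o in(0,np.pi/2,np.pi,-np.pi/2)),key=lambda s:s.cost)
def ik(x,r,p,q0,w=.3,tries=12,seed=0):
    g=np.random.default_rng(seed);best=None
    def f(q):
        X,Q=fk(q,p);return np.r_[X-x,w*(Q.inv()*r).as_rotvec(),1e-4*(q-q0)]
    for i in range(tries):
        s=q0 if i==0 else g.uniform(LO,HI)
        o=least_squares(f,np.clip(s,LO+1e-3,HI-1e-3),bounds=(LO,HI))
        er=np.linalg.norm(f(o.x)[:6])
        if er<2e-3 and (best is None or np.abs(o.x-q0).max()<np.abs(best-q0).max()):best=o.x
        if er<2e-3 and i==0 :return o.x
    return best
E
python3 - <<'E'
from kin import *
s=fit();print(s.cost,s.x.round(4),np.abs(s.fun).max());np.save("p.npy",s.x)
E
```

```text
1.5474443246433717e-07 [4.000e-04 1.109e-01 2.744e-01 5.881e-01 1.147e-01 3.915e-01 2.966e-01
 1.571e+00] 0.00041549793538631324
```

```bash
cat >> kin.py <<'E'
p=np.load("p.npy")
def unit(v):return np.asarray(v,float)/np.linalg.norm(v)
def tool(tz,ty):
    tz=unit(tz);ty=np.asarray(ty,float);ty=unit(ty-tz*(ty@tz));return R.from_matrix(np.c_[np.cross(ty,tz),ty,tz])
def hd(phi,al):# heading deg, depression deg
    f,a=np.radians([phi,al]);return np.array([np.cos(f)*np.cos(a),np.sin(f)*np.cos(a),-np.sin(a)])
E
python3 - <<'E'
from kin import *
q0=np.array(load()[3]["q"]);np.set_printoptions(precision=2,suppress=True)
def test(name,g,phi,al,side):
    tz=hd(phi,al);ty=side*np.array([-np.sin(np.radians(phi)),np.cos(np.radians(phi)),0]);r=tool(tz,ty)
    q=ik(np.array(g)+.019*tz,r,p,q0,tries=8);print(name,phi,al,side,q)
for al in(0,20,30,45):
  for phi in(-30,0,30):
    for s in(1,-1):test("grasp",(.504,-.083,.058),phi,al,s)
E
```

```text
grasp -30 0 1 [-0.22  1.56  2.29  3.54  2.24  1.83]
grasp -30 0 -1 [-0.22  1.56  2.29  3.54  2.24 -1.31]
grasp 0 0 1 [-0.83  1.66  2.35  2.11  2.11  0.86]
grasp 0 0 -1 [-0.83  1.66  2.35  2.11  2.11 -2.28]
grasp 30 0 1 [-1.03  1.39  2.13  1.59  1.58  1.19]
grasp 30 0 -1 [-1.03  1.39  2.13  1.59  1.58 -1.96]
grasp -30 20 1 [-0.24  1.33  2.4   3.42  1.78  1.73]
grasp -30 20 -1 [-0.24  1.33  2.4   3.42  1.78 -1.41]
grasp 0 20 1 None
grasp 0 20 -1 None
grasp 30 20 1 [-0.98  1.17  2.22  1.73  1.25  1.3 ]
grasp 30 20 -1 [-0.98  1.17  2.22  1.73  1.25 -1.84]
grasp -30 30 1 [-0.26  1.16  2.4   3.37  1.45  1.68]
grasp -30 30 -1 [-0.26  1.16  2.4   3.37  1.45 -1.46]
grasp 0 30 1 None
grasp 0 30 -1 None
grasp 30 30 1 [-0.92  1.05  2.24  1.78  1.07  1.41]
grasp 30 30 -1 [-0.92  1.05  2.24  1.78  1.07 -1.73]
grasp -30 45 1 [-0.29  0.91  2.32  3.35  0.88  1.6 ]
grasp -30 45 -1 [-0.29  0.91  2.32  3.35  0.88 -1.54]
grasp 0 45 1 [-0.62  0.94  2.36  2.6   0.92  1.45]
grasp 0 45 -1 [-0.62  0.94  2.36  2.6   0.92 -1.69]
grasp 30 45 1 [-0.79  0.87  2.2   1.76  0.77  1.67]
grasp 30 45 -1 [-0.79  0.87  2.2   1.76  0.77 -1.47]
```

```bash
cat > scan.py <<'E'
from kin import *
np.set_printoptions(precision=2,suppress=True)
def sols(x,r,n=14):
    g=np.random.default_rng(1);out=[]
    for i in range(n):
        s=g.uniform(LO,[HI[0],1.2,HI[2],HI[3],HI[4],HI[5]]);f=lambda q:np.r_[fk(q,p)[0]-x,.3*(fk(q,p)[1].inv()*r).as_rotvec()]
        o=least_squares(f,s,bounds=(LO,HI),max_nfev=60)
        if np.linalg.norm(o.fun)<1e-3 and not any(np.abs(o.x-b).max()<.05 for b in out):out.append(o.x)
    return out
E
python3 - <<'E'
from scan import *
for al in(25,45):
  for phi in range(-120,121,30):
    f=np.radians(phi);tz=hd(phi,al);r=tool(tz,[-np.sin(f),np.cos(f),0])
    for q in sols(np.array((.504,-.083,.058))+.019*tz,r):print(al,phi,q)
E
```

```text
25 -120 [ 0.04  1.05  1.5  -0.88  1.49  1.08]
25 -90 [ 0.11  1.02  1.79 -1.32  1.2   1.22]
25 -60 [0.06 1.06 2.12 4.24 1.15 1.6 ]
25 -30 [-0.24  1.25  2.4   3.39  1.63  1.71]
25 30 [-0.95  1.11  2.23  1.76  1.16  1.35]
25 60 [-0.9   1.02  1.91  1.11  1.22  1.78]
25 90 [-0.77  1.04  1.6   0.71  1.5   1.92]
25 120 [-0.61  1.09  1.34  0.41  1.78  1.86]
45 -120 [-0.04  0.9   1.61 -0.74  1.18  0.98]
45 -90 [ 0.    0.86  1.85 -1.17  0.87  1.  ]
45 -60 [-0.06  0.86  2.11  4.3   0.7   1.34]
45 -30 [-0.29  0.91  2.32  3.35  0.88  1.6 ]
45 0 [-0.62  0.94  2.36  2.6   0.92  1.45]
45 30 [-0.79  0.87  2.2   1.76  0.77  1.67]
45 60 [-0.79  0.85  1.95  1.03  0.92  1.99]
45 90 [-0.7   0.88  1.7   0.62  1.2   2.02]
45 120 [-0.57  0.93  1.49  0.33  1.45  1.88]
```

```bash
cat > plan.py <<'E'
from kin import *
from station import telemetry
np.set_printoptions(precision=2,suppress=True)
def start():
    s=telemetry.sense();return np.array(s["tcp_pos"]),R.from_quat(s["tool_rot"]),np.array(s["q"])
def plan(goals,st=None):
    """goals: (name,tcp,R). prints shift mm and rotvec deg per leg in the leg's start tool frame, with the IK at 5 steps"""
    x,r,q=st or start()
    for n,gx,gr in goals:
        gx=np.asarray(gx);sh=r.inv().apply(gx-x)*1000;rv=np.degrees((r.inv()*gr).as_rotvec())
        print(f"{n}: shift {sh.round(0)} turn {rv.round(1)} |{np.linalg.norm(sh):.0f}mm {np.linalg.norm(rv):.0f}deg|")
        for k in range(1,6):
            q2=ik(x+(gx-x)*k/5,r*R.from_rotvec(np.radians(rv)*k/5),p,q,tries=1)
            if q2 is None:print("   IK fails at",k);break
            d=np.abs(q2-q).max();q=q2
            if d>.25:print("   big joint step",k,round(d,2))
        print("   q",q)
        x,r=gx,gr
def pose(dep,ty=(1,0,0),phi=90):return tool(hd(phi,dep),ty)
E
python3 - <<'E'
from plan import *
g=np.array((.504,-.083,.058));tz=hd(90,30)
plan([("up",(.48,-.0,.33),pose(90)),("over",(.50,-.19,.28),pose(60)),("pre",g-.1*tz+.019*tz,pose(30)),("grasp",g+.019*tz,pose(30))])
E
```

```text
up: shift [ -64. -118.  144.] turn [-7.6 56.1 55.4] |197mm 79deg|
   q [-0.23  0.21  1.65 -0.    1.28 -0.23]
over: shift [-190.   20.   50.] turn [ 0. 30.  0.] |197mm 30deg|
   q [-0.78  0.49  1.48  0.36  1.56 -0.86]
pre: shift [-59.   4. 176.] turn [ 0. 30.  0.] |185mm 30deg|
   q [-0.85  0.94  1.5   0.61  1.61 -1.13]
grasp: shift [ -0.   0. 100.] turn [0. 0. 0.] |100mm 0deg|
   q [-0.76  1.    1.63  0.69  1.43 -1.2 ]
```

Emit:
{"name": "move_arm", "arguments": {
  "commands": "-8 -16 19 -1 7.4 7.3 1;-17 -31 38 -2 14.8 14.6 1;-25 -47 57 -3 22.2 21.9 1;-34 -62 76 -4 29.6 29.2 1;-42 -78 95 -5 37 36.5 1"
}}

```text
t: 2.6
tcp_pos: [0.473, 0.0658, 0.3251]
tool_rot: [0.573, 0.803, -0.128, 0.1]
force: [0.0, -0.7, -0.8]
finger_gap: 0.999
gripper_force: 0.0
```

```bash
python3 rec.py
python3 - <<'E'
from plan import *
g=np.array((.504,-.083,.058));tz=hd(90,30)
plan([("up",(.48,-.0,.33),pose(90)),("over",(.50,-.19,.28),pose(60)),("pre",g-.1*tz+.019*tz,pose(30)),("grasp",g+.019*tz,pose(30))])
E
```

```text
{'t': 2.6, 'q': [0.105, 0.259, 1.647, -0.342, 1.273, -0.12], 'tcp_pos': [0.473, 0.066, 0.325], 'tool_rot': [0.573, 0.803, -0.128, 0.1], 'force': [0.027, -0.721, -0.792], 'finger_gap': 0.999, 'gripper_force': 0.0}
up: shift [-63. -14.  17.] turn [-2.3 18.7 18.9] |66mm 27deg|
   q [-0.23  0.21  1.65 -0.    1.28 -0.23]
over: shift [-190.   20.   50.] turn [ 0. 30.  0.] |197mm 30deg|
   q [-0.78  0.49  1.48  0.36  1.56 -0.86]
pre: shift [-59.   4. 176.] turn [ 0. 30.  0.] |185mm 30deg|
   q [-0.85  0.94  1.5   0.61  1.61 -1.13]
grasp: shift [ -0.   0. 100.] turn [0. 0. 0.] |100mm 0deg|
   q [-0.76  1.    1.63  0.69  1.43 -1.2 ]
```

Emit:
{"name": "move_arm", "arguments": {
  "commands": "-13 -3 3 -0.5 3.7 3.8 1;-25 -6 7 -0.9 7.5 7.6 1;-38 -8 10 -1.4 11.2 11.3 1;-50 -11 14 -1.8 15 15.1 1;-63 -14 17 -2.3 18.7 18.9 1"
}}

```text
t: 3.22
tcp_pos: [0.48, -0.0002, 0.3296]
tool_rot: [0.707, 0.707, -0.001, 0.0]
force: [0.4, -0.5, 0.4]
finger_gap: 0.999
gripper_force: 0.0
```

Emit:
{"name": "move_arm", "arguments": {
  "commands": "-38 4 10 0 6 0 1;-76 8 20 0 12 0 1;-114 12 30 0 18 0 1;-152 16 40 0 24 0 1;-190 20 50 0 30 0 1"
}}

```text
t: 3.85
tcp_pos: [0.5007, -0.1913, 0.2802]
tool_rot: [0.682, 0.684, 0.183, -0.183]
force: [1.5, -0.2, -0.2]
finger_gap: 1.001
gripper_force: 0.0
```

Emit:
{"name": "move_arm", "arguments": {
  "commands": "-12 1 35 0 6 0 1;-24 2 70 0 12 0 1;-35 2 105 0 18 0 1;-47 3 140 0 24 0 1;-59 4 176 0 30 0 1"
}}

```text
t: 4.47
tcp_pos: [0.5046, -0.154, 0.0971]
tool_rot: [0.612, 0.613, 0.353, -0.354]
force: [-0.3, 0.3, -0.5]
finger_gap: 0.997
gripper_force: 0.0
```

```bash
python3 rec.py
python3 - <<'E'
from plan import *
from station import snapshot
g=np.array((.504,-.083,.058));tz=hd(90,30)
plan([("grasp",g+.019*tz,pose(30))])
d=snapshot("scene");cv2.imwrite("pics/s1.png",cv2.resize(d["image"][130:300,180:400,::-1],None,fx=3.5,fy=3.5,interpolation=2))
E
```

```text
{'t': 4.475, 'q': [-0.854, 0.944, 1.497, 0.603, 1.609, -1.134], 'tcp_pos': [0.505, -0.154, 0.097], 'tool_rot': [0.612, 0.613, 0.353, -0.354], 'force': [-0.334, 0.273, -0.502], 'finger_gap': 0.997, 'gripper_force': 0.0}
grasp: shift [  2.  -0. 100.] turn [-0.1  0.1  0. ] |100mm 0deg|
   q [-0.76  1.    1.63  0.69  1.43 -1.2 ]
```

View pics/s1.png

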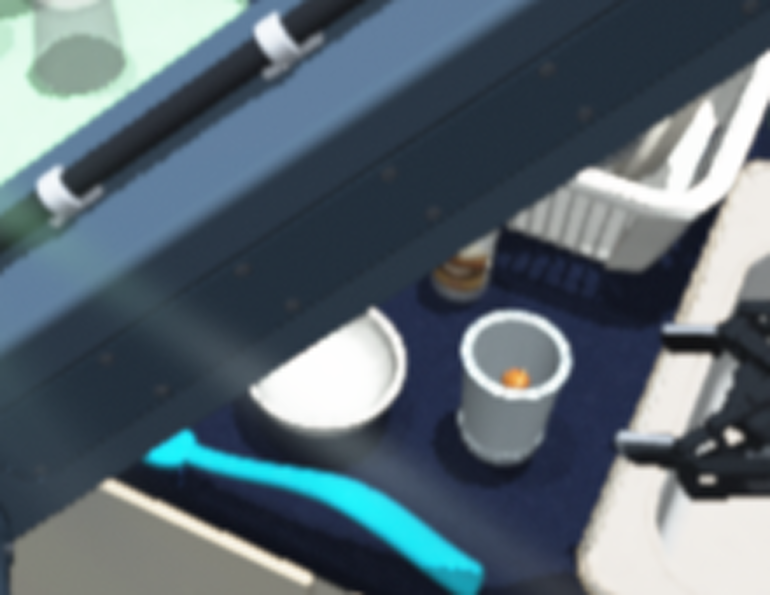

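The fingers, with tips at crop (690,335) and (650,440), straddle the line to the beaker at (515,380); the bowl and spice jar are clear. I'll go in and close.

Emit:
{"name": "move_arm", "arguments": {
  "commands": "1 0 25 0 0 0 1;1 0 50 0 0 0 1;2 0 75 0 0 0 1;2 0 90 0 0 0 1;2 0 100 0 0 0 1",
  "grip_force": 45
}}

```text
t: 5.15
tcp_pos: [0.5044, -0.066, 0.0501]
tool_rot: [0.612, 0.614, 0.351, -0.353]
force: [0.8, 0.4, 0.2]
finger_gap: 0.999
gripper_force: 0.0
```

Emit:
{"name": "move_arm", "arguments": {
  "commands": "0 0 0 0 0 0 -1;0 0 0 0 0 0 -1;0 0 0 0 0 0 -1;0 0 0 0 0 0 -1;0 0 0 0 0 0 -1",
  "grip_force": 45
}}

```text
t: 5.78
tcp_pos: [0.5047, -0.0668, 0.0505]
tool_rot: [0.612, 0.614, 0.352, -0.353]
force: [1.3, -1.4, 6.4]
finger_gap: 0.749
gripper_force: 49.2
```

```bash
python3 rec.py
python3 - <<'E'
from plan import *
from station import snapshot
d=snapshot("scene");cv2.imwrite("pics/s2.png",cv2.resize(d["image"][130:300,180:400,::-1],None,fx=3,fy=3,interpolation=2))
d=snapshot("top");np.savez("top2.npz",**d)
E
```

```text
{'t': 5.775, 'q': [-0.755, 0.992, 1.626, 0.687, 1.432, -1.195], 'tcp_pos': [0.505, -0.067, 0.051], 'tool_rot': [0.612, 0.614, 0.352, -0.353], 'force': [1.282, -1.447, 6.412], 'finger_gap': 0.749, 'gripper_force': 49.244}
```

View pics/s2.png

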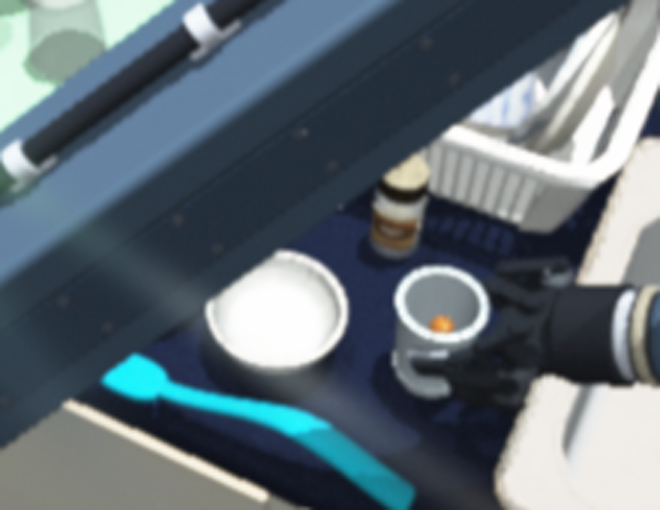

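Gripped: the opening of 63.7 mm matches the beaker's diameter at 59 mm height, and the bowl and spice jar are undisturbed. Next, plan the pour.

Run:
```python
from plan import *
def P(tau,lip):
    t=np.radians(tau);ax=np.array([0,np.sin(t),np.cos(t)]);lo=np.array([0,np.cos(t),-np.sin(t)])
    g=np.array(lip)-.032*ax-.034*lo;r=pose(30+tau);return g+.019*r.as_matrix()[:,2],r
L=[("lift",0,(.500,-.05,.21)),("B",45,(.48,-.005,.13)),("C",75,(.469,.015,.09)),("D1",88,(.469,.018,.083)),("D2",101,(.469,.02,.078)),("D3",114,(.469,.02,.076)),("E",128,(.469,.02,.076))]
plan([(n,)+P(t,l) for n,t,l in L])
```

```text
lift: shift [102.  -5. -60.] turn [-0.1  0.2  0.1] |118mm 0deg|
   q [-0.76  0.79  1.64  0.68  1.58 -1.08]
B: shift [-38. -20.  46.] turn [  0. -45.   0.] |62mm 45deg|
   q [-0.48  0.56  1.87  0.31  0.86 -0.7 ]
C: shift [ 12. -11.  21.] turn [  0. -30.   0.] |26mm 30deg|
   q [-0.14  0.58  1.94 -0.45  0.64  0.22]
D1: shift [ 5.  0. -4.] turn [  0. -13.   0.] |6mm 13deg|
   q [ 0.01  0.63  1.92 -0.76  0.75  0.61]
D2: shift [ 4.  0. -7.] turn [  0. -13.   0.] |8mm 13deg|
   q [ 0.14  0.71  1.89 -0.94  0.93  0.87]
D3: shift [ 1.  0. -9.] turn [  0. -13.   0.] |9mm 13deg|
   q [ 0.24  0.8   1.84 -1.05  1.13  1.03]
E: shift [ -0.   0. -11.] turn [  0. -14.   0.] |11mm 14deg|
   q [ 0.32  0.92  1.78 -1.12  1.35  1.15]
```

Emit:
{"name": "move_arm", "arguments": {
  "commands": "20 -1 -12 0 0 0 -1;40 -2 -24 0 0 0 -1;61 -3 -36 0 0 0 -1;82 -4 -48 0 0 0 -1;102 -5 -60 0 0 0 -1"
}}

```text
t: 6.5
tcp_pos: [0.4989, -0.0672, 0.1678]
tool_rot: [0.613, 0.614, 0.35, -0.353]
force: [-0.3, 0.6, -2.3]
finger_gap: 0.752
gripper_force: 49.6
```

Emit:
{"name": "move_arm", "arguments": {
  "commands": "-8 -4 9 0 -9 0 -1;-15 -8 18 0 -18 0 -1;-23 -12 28 0 -27 0 -1;-30 -16 37 0 -36 0 -1;-38 -20 46 0 -45 0 -1"
}}

```text
t: 7.12
tcp_pos: [0.4791, -0.047, 0.112]
tool_rot: [0.7, 0.703, 0.089, -0.088]
force: [0.4, 0.5, -2.6]
finger_gap: 0.752
gripper_force: 49.8
```

Emit:
{"name": "move_arm", "arguments": {
  "commands": "2 -2 4 0 -6 0 -1;5 -4 8 0 -12 0 -1;7 -7 13 0 -18 0 -1;10 -9 17 0 -24 0 -1;12 -11 21 0 -30 0 -1"
}}

```text
t: 7.75
tcp_pos: [0.468, -0.0292, 0.0948]
tool_rot: [0.699, 0.702, -0.095, 0.095]
force: [-0.2, -1.1, -2.0]
finger_gap: 0.75
gripper_force: 49.9
```

```bash
python3 rec.py
python3 - <<'E'
from plan import *
from station import snapshot
d=snapshot("scene");cv2.imwrite("pics/s3.png",cv2.resize(d["image"][130:300,180:400,::-1],None,fx=3,fy=3,interpolation=2))
E
```

```text
{'t': 7.75, 'q': [-0.133, 0.58, 1.941, -0.461, 0.634, 0.239], 'tcp_pos': [0.468, -0.029, 0.095], 'tool_rot': [0.699, 0.702, -0.095, 0.095], 'force': [-0.163, -1.063, -1.993], 'finger_gap': 0.75, 'gripper_force': 49.914}
```

View pics/s3.png

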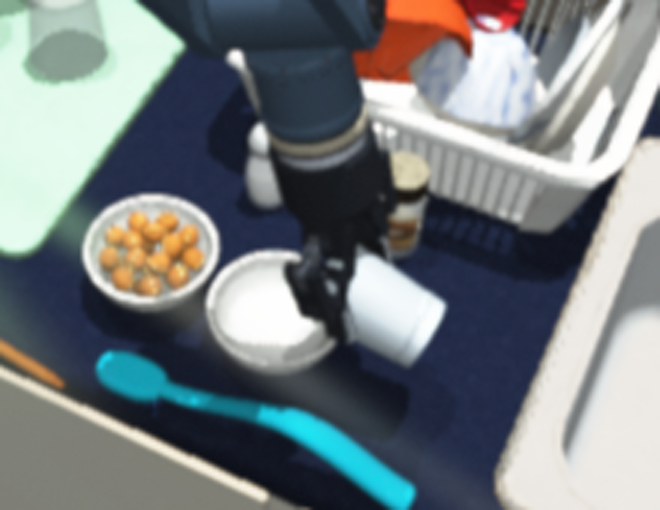

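The beaker is tipped with its mouth over the right side of the empty bowl (crop (330,300)), and no nuts have come out yet. I'll pour slowly.

Emit:
{"name": "move_arm", "arguments": {
  "commands": "1 0 -1 0 -2.6 0 -1;2 0 -2 0 -5.2 0 -1;3 0 -2 0 -7.8 0 -1;4 0 -3 0 -10.4 0 -1;5 0 -4 0 -13 0 -1"
}}

```text
t: 8.43
tcp_pos: [0.4681, -0.0236, 0.0972]
tool_rot: [0.685, 0.687, -0.172, 0.172]
force: [-0.6, -0.3, -1.7]
finger_gap: 0.746
gripper_force: 49.9
```

Emit:
{"name": "move_arm", "arguments": {
  "commands": "1 0 -1 0 -2.6 0 -1;2 0 -3 0 -5.2 0 -1;2 0 -4 0 -7.8 0 -1;3 0 -6 0 -10.4 0 -1;4 0 -7 0 -13 0 -1"
}}

```text
t: 9.05
tcp_pos: [0.4681, -0.0167, 0.1013]
tool_rot: [0.661, 0.663, -0.249, 0.248]
force: [0.3, 0.5, -1.2]
finger_gap: 0.747
gripper_force: 50.2
```

Emit:
{"name": "move_arm", "arguments": {
  "commands": "0 0 -2 0 -2.6 0 -1;0 0 -4 0 -5.2 0 -1;1 0 -5 0 -7.8 0 -1;1 0 -7 0 -10.4 0 -1;1 0 -9 0 -13 0 -1"
}}

```text
t: 9.68
tcp_pos: [0.468, -0.0101, 0.1073]
tool_rot: [0.628, 0.631, -0.322, 0.321]
force: [-0.3, 0.6, -1.4]
finger_gap: 0.745
gripper_force: 50.2
```

Emit:
{"name": "move_arm", "arguments": {
  "commands": "0 0 -2 0 -2.8 0 -1;0 0 -4 0 -5.6 0 -1;0 0 -7 0 -8.4 0 -1;0 0 -9 0 -11.2 0 -1;0 0 -11 0 -14 0 -1"
}}

```text
t: 10.3
tcp_pos: [0.468, -0.0012, 0.1135]
tool_rot: [0.584, 0.587, -0.397, 0.395]
force: [0.9, -1.1, 0.0]
finger_gap: 0.743
gripper_force: 50.2
```

```bash
python3 rec.py
python3 - <<'E'
from plan import *
from station import snapshot
a=snapshot("scene")["image"][130:300,180:400,::-1];b=snapshot("top")["image"][130:250,200:380,::-1]
cv2.imwrite("pics/s4.png",np.vstack([cv2.resize(a,(440,340),interpolation=2),cv2.resize(b,(440,250),interpolation=2)]))
x=snapshot("wrist");cv2.imwrite("pics/w4.png",x["image"][:,:,::-1])
E
```

```text
{'t': 10.3, 'q': [0.324, 0.926, 1.782, -1.122, 1.355, 1.148], 'tcp_pos': [0.468, -0.001, 0.114], 'tool_rot': [0.584, 0.587, -0.397, 0.395], 'force': [0.945, -1.128, 0.045], 'finger_gap': 0.743, 'gripper_force': 50.179}
```

View pics/s4.png

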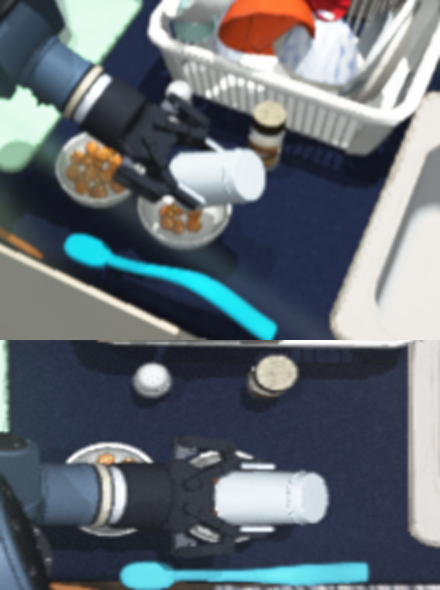

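Emit:
{"name": "move_arm", "arguments": {
  "commands": "2 0 -4 0 -4 0 -1;4 0 -10 0 -8 0 -1;4 0 -2 0 -10 0 -1;4 0 -12 0 -10 0 -1;4 0 -8 0 -10 0 -1",
  "grip_force": 70
}}

```text
t: 11.08
tcp_pos: [0.4685, 0.0082, 0.1142]
tool_rot: [0.548, 0.55, -0.445, 0.447]
force: [0.3, -0.4, -0.8]
finger_gap: 0.736
gripper_force: 76.1
```

```bash
python3 rec.py
python3 - <<'E'
from plan import *
from station import snapshot
b=snapshot("scene")["image"]
m=((b[...,0]>140)&(b[...,2]<110)&(b[...,0]>b[...,2].astype(int)+60)).astype(np.uint8)
for box in((247,205,300,262),):
    x0,y0,x1,y1=box;print("nut px",m[y0:y1,x0:x1].sum())
# lift away plan: up 60, then tilt back to 90
x,r,q=start()
plan([("up",x+[0,-.03,.12],r),("side",x+[-.02,-.02,.2],pose(120))])
E
```

```text
{'t': 11.075, 'q': [0.367, 1.022, 1.734, -1.159, 1.511, 1.211], 'tcp_pos': [0.468, 0.008, 0.114], 'tool_rot': [0.548, 0.55, -0.445, 0.447], 'force': [0.296, -0.449, -0.844], 'finger_gap': 0.736, 'gripper_force': 76.13}
nut px 80
up: shift [-124.   -0.    5.] turn [0. 0. 0.] |124mm 0deg|
   q [ 0.31  0.79  1.8  -1.2   1.55  1.05]
side: shift [-76. -20. -26.] turn [ 0.1 48.2  0.1] |83mm 48deg|
   q [ 0.06  0.26  1.76 -0.56  1.22  0.28]
```

Emit:
{"name": "move_arm", "arguments": {
  "commands": "-20 0 1 0 0 0 -1;-45 0 2 0 0 0 -1;-70 0 3 0 0 0 -1;-95 0 4 0 0 0 -1;-124 0 5 0 0 0 -1"
}}

```text
t: 11.75
tcp_pos: [0.4677, -0.0231, 0.2363]
tool_rot: [0.548, 0.549, -0.446, 0.447]
force: [0.5, 0.1, -1.0]
finger_gap: 0.737
gripper_force: 76.1
```

```bash
python3 rec.py
python3 - <<'E'
from plan import *
from station import snapshot
a=snapshot("scene")["image"][110:280,180:400,::-1];b=snapshot("wrist")["image"][:,:,::-1]
cv2.imwrite("pics/s5.png",np.vstack([cv2.resize(a,(440,340),interpolation=2),cv2.resize(b,(340,255),interpolation=2) if 0 else cv2.copyMakeBorder(cv2.resize(b,(340,255)),0,0,0,100,0)]))
E
```

```text
{'t': 11.75, 'q': [0.312, 0.786, 1.798, -1.201, 1.556, 1.042], 'tcp_pos': [0.468, -0.023, 0.236], 'tool_rot': [0.548, 0.549, -0.446, 0.447], 'force': [0.528, 0.128, -1.012], 'finger_gap': 0.737, 'gripper_force': 76.079}
```

View pics/s5.png

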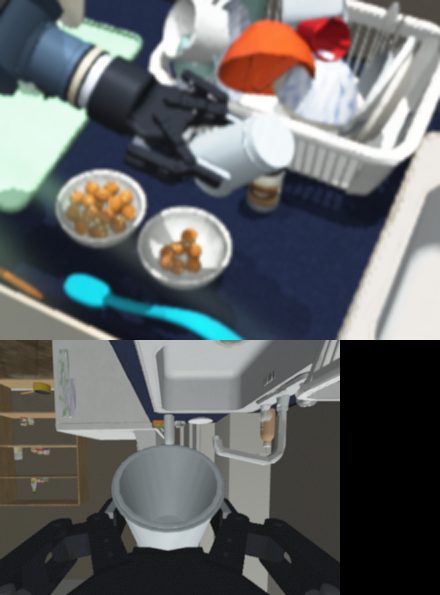

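The wrist view shows the beaker empty (rim centre at full-res (252,223)), and the scene crop shows the nuts piled in the right-hand bowl at (185,250). Next: check the slip in the grip and for stray nuts, then plan the lay-down.

Run:
```python
from plan import *
from station import snapshot
w=snapshot("wrist");S=snapshot("scene");x,r,q=start()
im=w["image"]
# beaker rim: two-point ray test; predicted mouth centre for various h
M=r.as_matrix();tx,ty,tz=M.T;ax=.866*tx-.5*tz;g=x-.019*tz
for h in(.048,.054,.060):
    c=g+(.092-h)*ax
    ring=np.array([proj(w,c+.034*(np.cos(a)*ty+np.sin(a)*np.cross(ax,ty))) for a in np.linspace(0,6.28,60)])
    print(h,"pred ring box",ring.min(0).round(0),ring.max(0).round(0))
# measured: bright rim vs dark inside, edge columns on a few rows
gry=cv2.cvtColor(im,cv2.COLOR_RGB2GRAY)
print("row223",gry[223,150:360:6].tolist());print("col252",gry[130:310:6,252].tolist())
b=S["image"].astype(int);m=((b[...,0]>130)&(b[...,0]>b[...,2]+60)&(b[...,1]<b[...,0]-15)).astype(np.uint8)
n,l,st,ce=cv2.connectedComponentsWithStats(m)
for i in range(1,n):
    if 150<ce[i][1]<270 and 180<ce[i][0]<360:print("orange",ce[i].round(0),st[i][4])
# nuts in the empty bowl
x0,y0=248,205;bb=S["image"][y0:y0+55,x0:x0+52]
G=np.array((.53,.40,.0));c=np.cos;hl=.055
def lay(dz):return
def tcp(g,dep):r=pose(dep);return np.array(g)+.019*r.as_matrix()[:,2],r
plan([("s1",(.47,.03,.30),pose(120)),("s2",(.50,.22,.30),pose(116.3)),("above",*tcp((.53,.42,.12),116.3)),("lay",*tcp((.53,.42,.037),116.3)),("upL",*tcp((.53,.42,.14),116.3)),
("reg_pre",*tcp((.53,.34,.13),56)),("reg",*tcp((.53,.405,.035),56)),("lift",*tcp((.53,.40,.12),56)),("turn1",*tcp((.53,.41,.13),103)),("turn2",*tcp((.53,.42,.13),149.7)),("place",*tcp((.53,.42,.055),149.7))])
```

```text
0.048 pred ring box [162. 134.] [344. 263.]
0.054 pred ring box [165. 145.] [340. 273.]
0.06 pred ring box [169. 154.] [337. 282.]
row223 [73, 75, 70, 103, 126, 97, 91, 98, 106, 109, 117, 118, 123, 126, 131, 134, 137, 140, 140, 137, 134, 131, 129, 123, 120, 114, 108, 102, 95, 89, 124, 112, 104, 149, 152]
col252 [157, 157, 156, 162, 175, 130, 142, 140, 139, 138, 138, 139, 139, 140, 138, 139, 141, 140, 140, 141, 143, 143, 141, 126, 126, 131, 120, 211, 212, 211]
orange [233. 211.] 437
orange [216. 215.] 14
orange [220. 217.] 2
orange [221. 223.] 20
orange [230. 225.] 13
orange [270. 234.] 169
orange [269. 243.] 20
orange [277. 242.] 26
s1: shift [-53.   2. -65.] turn [ 0.1 48.1  0. ] |84mm 48deg|
   q [ 0.14  0.33  1.7  -0.55  1.25  0.35]
s2: shift [165.  30. -95.] turn [-0.   3.7  0. ] |192mm 4deg|
   q [ 0.43  0.47  1.43 -0.42  1.46  0.52]
above: shift [259.  30.  92.] turn [0. 0. 0.] |276mm 0deg|
   q [ 0.65  0.88  1.16 -0.37  1.4   0.77]
lay: shift [37.  0. 74.] turn [0. 0. 0.] |83mm 0deg|
   q [ 0.65  0.98  1.18 -0.38  1.29  0.81]
upL: shift [-46.   0. -92.] turn [0. 0. 0.] |103mm 0deg|
   q [ 0.65  0.86  1.15 -0.36  1.43  0.76]
reg_pre: shift [-51.   0.  35.] turn [ 0.  60.3  0. ] |62mm 60deg|
   big joint step 3 0.26
   big joint step 4 0.35
   big joint step 5 0.37
   q [ 0.14  0.69  1.72  0.84  0.84 -0.48]
reg: shift [  1.   0. 115.] turn [0. 0. 0.] |115mm 0deg|
   q [ 0.25  0.87  1.67  1.    0.7  -0.57]
lift: shift [ 43.   0. -73.] turn [0. 0. 0.] |85mm 0deg|
   q [ 0.24  0.72  1.67  0.86  0.8  -0.39]
turn1: shift [-0.  0. -9.] turn [  0. -47.   0.] |9mm 47deg|
   big joint step 1 0.29
   big joint step 2 0.27
   q [ 0.57  0.78  1.3  -0.2   1.19  0.66]
turn2: shift [-4.  0. -8.] turn [  0.  -46.7   0. ] |9mm 47deg|
   q [ 0.76  1.11  0.88 -0.73  1.92  0.79]
place: shift [65.  0. 38.] turn [0. 0. 0.] |75mm 0deg|
   q [ 0.76  1.21  0.86 -0.71  1.86  0.85]
```

No slip: the rim matches the prediction for a 60 mm grip height, and there are no stray nuts. I'll carry it to the tray.

Emit:
{"name": "move_arm", "arguments": {
  "commands": "-11 0 -13 0 9.6 0 -1;-21 1 -26 0 19.2 0 -1;-32 1 -39 0 28.9 0 -1;-42 2 -52 0 38.5 0 -1;-53 2 -65 0 48 0 -1"
}}

```text
t: 12.58
tcp_pos: [0.4696, 0.0314, 0.2991]
tool_rot: [0.682, 0.685, -0.183, 0.182]
force: [-0.2, -0.9, -1.3]
finger_gap: 0.734
gripper_force: 76.1
```

Emit:
{"name": "move_arm", "arguments": {
  "commands": "33 6 -19 0 1 0 -1;66 12 -38 0 2 0 -1;99 18 -57 0 2.5 0 -1;132 24 -76 0 3 0 -1;165 30 -95 0 3.7 0 -1"
}}

```text
t: 13.2
tcp_pos: [0.4989, 0.2221, 0.2967]
tool_rot: [0.687, 0.69, -0.164, 0.161]
force: [1.4, 0.2, -2.2]
finger_gap: 0.743
gripper_force: 76.4
```

Emit:
{"name": "move_arm", "arguments": {
  "commands": "52 6 18 0 0 0 -1;104 12 37 0 0 0 -1;155 18 55 0 0 0 -1;207 24 74 0 0 0 -1;259 30 92 0 0 0 -1"
}}

```text
t: 13.82
tcp_pos: [0.5279, 0.4123, 0.097]
tool_rot: [0.687, 0.689, -0.164, 0.162]
force: [0.7, 0.2, 0.4]
finger_gap: 0.737
gripper_force: 76.4
```

```bash
python3 rec.py
python3 - <<'E'
from plan import *
from station import snapshot
def tcp(g,dep):r=pose(dep);return np.array(g)+.019*r.as_matrix()[:,2],r
plan([("lay",*tcp((.53,.42,.038),116.3))])
w=snapshot("wrist");x,r,q=start();tx,ty,tz=r.as_matrix().T;ax=.866*tx-.5*tz;g=x-.019*tz;print("axis",ax)
E
```

```text
{'t': 13.825, 'q': [0.654, 0.89, 1.162, -0.368, 1.4, 0.771], 'tcp_pos': [0.528, 0.412, 0.097], 'tool_rot': [0.687, 0.689, -0.164, 0.162], 'force': [0.656, 0.235, 0.367], 'finger_gap': 0.737, 'gripper_force': 76.444}
lay: shift [33.  2. 68.] turn [-0.1  0.3  0.2] |76mm 0deg|
   q [ 0.65  0.98  1.18 -0.38  1.29  0.81]
axis [-0.01  1.    0.06]
```

Emit:
{"name": "move_arm", "arguments": {
  "commands": "9 0 18 0 0 0 -1;17 1 36 0 0 0 -1;25 1 52 0 0 0 -1;30 2 62 0 0 0 -1;33 2 68 0 0 0 -1"
}}

```text
t: 14.5
tcp_pos: [0.5311, 0.4105, 0.0245]
tool_rot: [0.687, 0.689, -0.162, 0.162]
force: [0.5, -0.2, -0.7]
finger_gap: 0.74
gripper_force: 76.5
```

```bash
python3 rec.py
python3 - <<'E'
from plan import *
def tcp(g,dep):r=pose(dep);return np.array(g)+.019*r.as_matrix()[:,2],r
plan([("lay",*tcp((.53,.42,.0365),116.3))])
E
```

```text
{'t': 14.5, 'q': [0.65, 0.98, 1.178, -0.379, 1.297, 0.809], 'tcp_pos': [0.531, 0.41, 0.024], 'tool_rot': [0.687, 0.689, -0.162, 0.162], 'force': [0.496, -0.154, -0.718], 'finger_gap': 0.74, 'gripper_force': 76.468}
lay: shift [ 3. -1.  4.] turn [0.  0.2 0.1] |5mm 0deg|
   q [ 0.65  0.98  1.18 -0.38  1.29  0.81]
```

Emit:
{"name": "move_arm", "arguments": {
  "commands": "0.5 0 1 0 0 0 -1;1 0 2 0 0 0 -1;1.5 0 3 0 0 0 -1;2 0 4 0 0 0 -1;2 0 4 0 0 0 -1"
}}

```text
t: 15.12
tcp_pos: [0.5311, 0.4114, 0.0213]
tool_rot: [0.687, 0.689, -0.162, 0.162]
force: [-1.4, 2.0, 4.9]
finger_gap: 0.741
gripper_force: 76.8
```

Emit:
{"name": "move_arm", "arguments": {
  "commands": "0 0 0 0 0 0 0.54;0 0 0 0 0 0 0.58;0 0 0 0 0 0 0.64;0 0 0 0 0 0 0.8;0 0 0 0 0 0 1"
}}

```text
t: 15.75
tcp_pos: [0.5307, 0.4107, 0.0199]
tool_rot: [0.687, 0.689, -0.162, 0.162]
force: [-0.1, -0.2, 0.8]
finger_gap: 1.001
gripper_force: 0.0
```

Emit:
{"name": "move_arm", "arguments": {
  "commands": "0 0 0 0 0 0 1;0 0 -15 0 0 0 1;0 0 -45 0 0 0 1;0 0 -90 0 0 0 1;0 0 -135 0 0 0 1"
}}

```text
t: 16.38
tcp_pos: [0.5307, 0.4722, 0.1432]
tool_rot: [0.687, 0.689, -0.162, 0.162]
force: [0.5, -0.3, -0.2]
finger_gap: 0.997
gripper_force: 0.0
```

```bash
python3 rec.py
python3 - <<'E'
from plan import *
from station import snapshot
S=snapshot("scene");w=snapshot("wrist")
np.savez("s6.npz",**S);np.savez("w6.npz",**w)
a=S["image"][60:230,70:290,::-1]
cv2.imwrite("pics/s6.png",np.vstack([cv2.resize(a,(440,340),interpolation=2),cv2.copyMakeBorder(cv2.resize(np.ascontiguousarray(w["image"][:,:,::-1]),(340,255)),0,0,0,100,0)]))
print("tray centre px of G in scene",proj(S,(.53,.42,.038)),proj(w,(.53,.42,.07)))
E
```

```text
{'t': 16.375, 'q': [0.712, 0.899, 0.991, -0.345, 1.566, 0.766], 'tcp_pos': [0.531, 0.472, 0.143], 'tool_rot': [0.687, 0.689, -0.162, 0.162], 'force': [0.484, -0.343, -0.175], 'finger_gap': 0.997, 'gripper_force': 0.0}
tray centre px of G in scene (np.float64(161.4794584213846), np.float64(169.06001658366807)) (np.float64(248.72468459084453), np.float64(210.8946667347312))
```

View pics/s6.png

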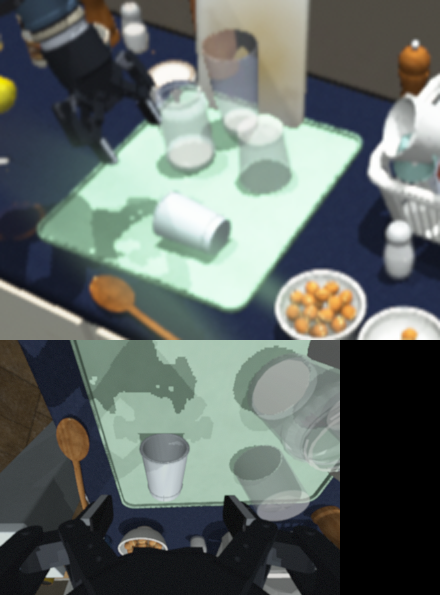

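The beaker lies on the tray with its mouth to the left: scene full-res (166,171), wrist mouth about (247,161) and foot about (248,226). Measure it in both views.

Run:
```python
from plan import *
w=dict(np.load("w6.npz"));S=dict(np.load("s6.npz"))
def meas(d,box):
    x0,y0,x1,y1=box;im=d["image"][y0:y1,x0:x1].astype(int);m=((im[...,1]-im[...,0])<10).astype(np.uint8)
    m=cv2.morphologyEx(m,cv2.MORPH_OPEN,np.ones((3,3)));cs,_=cv2.findContours(m,0,cv2.CHAIN_APPROX_NONE);c=max(cs,key=cv2.contourArea)[:,0]+[x0,y0]
    return c
c=meas(w,(195,125,300,245));print("wrist box",c.min(0),c.max(0),cv2.contourArea(c))
for v in range(c[:,1].min(),c[:,1].max()+1,12):
    r=c[c[:,1]==v][:,0]
    if len(r):print(v,r.min(),r.max(),[ray(w,u,v,.036).round(3).tolist()[:2] for u in(r.min(),(r.min()+r.max())/2,r.max())])
c=meas(S,(140,145,195,195));print("scene",c.min(0),c.max(0),cv2.minAreaRect(c),ray(S,*cv2.minAreaRect(c)[0],.036).round(3))
# predicted outlines for a beaker whose foot centre is at (.531,.36)
for d,n in((w,"w"),(S,"s")):
    P=[]
    for s,rr in((0,.028),(.092,.034)):
        for a in np.linspace(0,6.28,40):P.append(proj(d,(.531+rr*np.cos(a),.36+s,.036+rr*np.sin(a)+(.002 if s else -.004))))
    P=np.array(P);h=cv2.convexHull(P.astype(np.float32));print(n,P.min(0).round(0),P.max(0).round(0),cv2.minAreaRect(h))
```

```text
wrist box [211 142] [284 203] 2586.5
142 234 261 [[0.517, 0.472], [0.529, 0.472], [0.541, 0.472]]
154 214 281 [[0.498, 0.46], [0.529, 0.46], [0.56, 0.46]]
166 211 283 [[0.494, 0.446], [0.528, 0.446], [0.563, 0.446]]
178 216 274 [[0.498, 0.432], [0.526, 0.432], [0.555, 0.432]]
190 218 220 [[0.499, 0.416], [0.5, 0.416], [0.501, 0.416]]
202 221 227 [[0.5, 0.399], [0.504, 0.399], [0.507, 0.399]]
scene [152 157] [179 176] ((165.10000610351562, 166.8000030517578), (28.621667861938477, 11.180339813232422), 26.56505012512207) [0.54 0.42 0.04]
w [213. 143.] [286. 243.] ((244.086181640625, 191.80313110351562), (72.35102081298828, 100.23938751220703), 11.537603378295898)
s [145. 154.] [185. 187.] ((165.420166015625, 170.03553771972656), (40.7386474609375, 23.675296783447266), 20.73861312866211)
```

Run:
```python
from plan import *
def tcp(g,dep):r=pose(dep);return np.array(g)+.019*r.as_matrix()[:,2],r
G=np.array((.529,.402,.036));tz=hd(90,56)
plan([("r1",*tcp((.529,.40,.20),86)),("r2",*tcp(G-.12*tz,56)),("reg",*tcp(G,56))])
```

```text
r1: shift [-82.  -4.   3.] turn [ 0.6 30.   0.2] |82mm 30deg|
   q [0.45 0.62 1.41 0.07 1.08 0.42]
r2: shift [-60.   0.  57.] turn [ 0. 30.  0.] |83mm 30deg|
   q [ 0.13  0.68  1.73  0.83  0.85 -0.48]
reg: shift [  0.   0. 120.] turn [0. 0. 0.] |120mm 0deg|
   q [ 0.25  0.87  1.68  1.    0.7  -0.57]
```

Emit:
{"name": "move_arm", "arguments": {
  "commands": "-16 -1 1 0.1 6 0 1;-33 -2 1 0.2 12 0.1 1;-49 -2 2 0.4 18 0.1 1;-66 -3 2 0.5 24 0.2 1;-82 -4 3 0.6 30 0.2 1"
}}

```text
t: 17.1
tcp_pos: [0.5269, 0.396, 0.1758]
tool_rot: [0.708, 0.706, 0.019, -0.026]
force: [0.5, -0.1, -0.2]
finger_gap: 0.999
gripper_force: 0.0
```

Emit:
{"name": "move_arm", "arguments": {
  "commands": "-12 0 11 0 6 0 1;-24 0 23 0 12 0 1;-36 0 34 0 18 0 1;-48 0 46 0 24 0 1;-60 0 57 0 30 0 1"
}}

```text
t: 17.73
tcp_pos: [0.5263, 0.3396, 0.1147]
tool_rot: [0.679, 0.675, 0.202, -0.207]
force: [0.2, -0.4, 0.0]
finger_gap: 1.007
gripper_force: 0.0
```

```bash
python3 rec.py
python3 - <<'E'
from plan import *
from station import snapshot
def tcp(g,dep):r=pose(dep);return np.array(g)+.019*r.as_matrix()[:,2],r
G=np.array((.529,.402,.036));plan([("reg",*tcp(G,56))])
w=snapshot("wrist")
# beaker mask in wrist view: centre line across columns
im=w["image"].astype(int);m=((im[...,1]-im[...,0])<10).astype(np.uint8)
for s in(.0,.03,.06,.09):
    rr=.028+.006*s/.092
    e=[proj(w,(.529+k*rr,.36+s,.036)) for k in(-1,1)];v=int(e[0][1]);print(s,np.round(e,0).tolist(),"g-r:",(im[v,:,1]-im[v,:,0])[160:340:6].tolist() if 0<=v<384 else "out")
E
```

```text
{'t': 17.725, 'q': [0.119, 0.682, 1.734, 0.827, 0.846, -0.478], 'tcp_pos': [0.526, 0.34, 0.115], 'tool_rot': [0.679, 0.675, 0.202, -0.207], 'force': [0.169, -0.406, 0.048], 'finger_gap': 1.007, 'gripper_force': 0.0}
reg: shift [  8.   3. 119.] turn [-0.3  0.3 -0.4] |119mm 1deg|
   q [ 0.25  0.87  1.68  1.    0.7  -0.57]
0.0 [[224.0, 231.0], [290.0, 231.0]] g-r: [18, 23, 27, 28, 28, 28, 27, 27, 27, 27, 27, 17, 8, 6, 7, 5, 7, 5, 3, 3, 10, 24, 26, 27, 26, 27, 29, 28, 26, 27]
0.03 [[223.0, 198.0], [291.0, 197.0]] g-r: [8, 16, 26, 27, 26, 27, 26, 27, 29, 27, 28, 8, 9, 10, 10, 5, -1, -1, 4, 11, 10, 9, 28, 26, 27, 27, 26, 27, 27, 27]
0.06 [[222.0, 167.0], [291.0, 166.0]] g-r: [7, 20, 27, 28, 28, 28, 26, 29, 27, 27, 24, 7, 8, 8, 8, 7, 0, 1, 7, 9, 11, 9, 25, 27, 28, 26, 25, 27, 26, 28]
0.09 [[221.0, 138.0], [292.0, 137.0]] g-r: [7, 24, 27, 29, 27, 26, 28, 28, 28, 28, 21, 8, 9, 9, 10, 5, -2, 5, 8, 10, 9, 9, 18, 28, 27, 27, 26, 27, 27, 27]
```

The beaker edges in the wrist view (about cols 224–290) match the expected pose, so I'll regrip from the foot end.

Emit:
{"name": "move_arm", "arguments": {
  "commands": "3 1 30 0 0 -0.2 1;5 2 60 -0.1 0.1 -0.4 1;7 3 90 -0.3 0.3 -0.4 1;8 3 110 -0.3 0.3 -0.4 1;8 3 119 -0.3 0.3 -0.4 1"
}}

```text
t: 18.4
tcp_pos: [0.5278, 0.4132, 0.0188]
tool_rot: [0.676, 0.677, 0.204, -0.206]
force: [1.4, 0.1, -1.1]
finger_gap: 0.999
gripper_force: 0.0
```

Emit:
{"name": "move_arm", "arguments": {
  "commands": "0 0 0 0 0 0 0.8;0 0 0 0 0 0 0.6;0 0 0 0 0 0 -1;0 0 0 0 0 0 -1;0 0 0 0 0 0 -1",
  "grip_force": 60
}}

```text
t: 19.02
tcp_pos: [0.5292, 0.4118, 0.0211]
tool_rot: [0.677, 0.676, 0.206, -0.206]
force: [-1.3, -3.8, 5.4]
finger_gap: 0.717
gripper_force: 63.9
```

```bash
python3 rec.py
python3 - <<'E'
from plan import *
def tcp(g,dep):r=pose(dep);return np.array(g)+.019*r.as_matrix()[:,2],r
plan([("lift",*tcp((.53,.40,.13),56)),("turn1",*tcp((.53,.41,.13),103)),("turn2",*tcp((.53,.42,.13),149.7)),("place",*tcp((.53,.42,.057),149.7))])
E
```

```text
{'t': 19.025, 'q': [0.245, 0.865, 1.68, 0.989, 0.703, -0.566], 'tcp_pos': [0.529, 0.412, 0.021], 'tool_rot': [0.677, 0.676, 0.206, -0.206], 'force': [-1.284, -3.828, 5.442], 'finger_gap': 0.717, 'gripper_force': 63.911}
lift: shift [ 51.   1. -78.] turn [-0.   0.2 -0. ] |93mm 0deg|
   q [ 0.24  0.71  1.66  0.85  0.81 -0.37]
turn1: shift [-6.  0. -0.] turn [  0. -47.   0.] |6mm 47deg|
   big joint step 1 0.28
   big joint step 2 0.26
   q [ 0.57  0.78  1.3  -0.2   1.19  0.66]
turn2: shift [-4.  0. -8.] turn [  0.  -46.7   0. ] |9mm 47deg|
   q [ 0.76  1.11  0.88 -0.73  1.92  0.79]
place: shift [63.  0. 37.] turn [0. 0. 0.] |73mm 0deg|
   q [ 0.76  1.21  0.86 -0.71  1.86  0.85]
```

Emit:
{"name": "move_arm", "arguments": {
  "commands": "8 0 -13 0 0 0 -1;20 0 -30 0 0 0 -1;32 1 -48 0 0 0 -1;43 1 -66 0 0 0 -1;51 1 -78 0 0 0 -1"
}}

```text
t: 19.65
tcp_pos: [0.5299, 0.4113, 0.1145]
tool_rot: [0.677, 0.677, 0.205, -0.206]
force: [0.5, 0.7, -0.3]
finger_gap: 0.714
gripper_force: 65.3
```

Emit:
{"name": "move_arm", "arguments": {
  "commands": "-1 0 0 0 -5 0 -1;-1 0 0 0 -10 0 -1;-2 0 0 0 -15 0 -1;-2 0 0 0 -20 0 -1;-3 0 0 0 -25 0 -1"
}}

```text
t: 20.27
tcp_pos: [0.5294, 0.4086, 0.1116]
tool_rot: [0.705, 0.705, 0.052, -0.054]
force: [0.0, -0.4, -0.9]
finger_gap: 0.719
gripper_force: 65.3
```

Emit:
{"name": "move_arm", "arguments": {
  "commands": "0 0 0 0 -6 0 -1;-1 0 0 0 -12 0 -1;-1 0 0 0 -18 0 -1;-2 0 0 0 -24 0 -1;-3 0 0 0 -30 0 -1"
}}

```text
t: 20.9
tcp_pos: [0.5295, 0.4059, 0.1111]
tool_rot: [0.695, 0.695, -0.132, 0.131]
force: [0.7, -0.5, -1.7]
finger_gap: 0.716
gripper_force: 65.3
```

```bash
python3 rec.py
python3 - <<'E'
from plan import *
def tcp(g,dep):r=pose(dep);return np.array(g)+.019*r.as_matrix()[:,2],r
plan([("turn2",*tcp((.53,.42,.13),149.7)),("place",*tcp((.53,.42,.062),149.7))])
E
```

```text
{'t': 20.9, 'q': [0.619, 0.834, 1.218, -0.31, 1.327, 0.731], 'tcp_pos': [0.529, 0.406, 0.111], 'tool_rot': [0.695, 0.695, -0.132, 0.131], 'force': [0.742, -0.493, -1.749], 'finger_gap': 0.716, 'gripper_force': 65.327}
turn2: shift [-6.  1. -8.] turn [ -0.1 -38.3   0. ] |10mm 38deg|
   q [ 0.76  1.11  0.88 -0.73  1.92  0.79]
place: shift [59.  0. 34.] turn [0. 0. 0.] |68mm 0deg|
   q [ 0.76  1.2   0.87 -0.71  1.86  0.84]
```

Emit:
{"name": "move_arm", "arguments": {
  "commands": "-1 0 -2 0 -7.7 0 -1;-2 0 -3 0 -15.4 0 -1;-4 1 -5 0 -23 0 -1;-5 1 -6 0 -30.7 0 -1;-6 1 -8 0 -38.3 0 -1"
}}

```text
t: 21.52
tcp_pos: [0.5305, 0.4036, 0.1205]
tool_rot: [0.613, 0.613, -0.352, 0.352]
force: [-0.5, -0.1, -1.1]
finger_gap: 0.719
gripper_force: 65.4
```

Emit:
{"name": "move_arm", "arguments": {
  "commands": "12 0 7 0 0 0 -1;24 0 14 0 0 0 -1;36 0 21 0 0 0 -1;46 0 27 0 0 0 -1;52 0 30 0 0 0 -1"
}}

```text
t: 22.15
tcp_pos: [0.5305, 0.4033, 0.0595]
tool_rot: [0.613, 0.614, -0.352, 0.35]
force: [0.3, 0.0, -1.6]
finger_gap: 0.717
gripper_force: 65.3
```

```bash
python3 rec.py
python3 - <<'E'
from plan import *
from station import snapshot
S=snapshot("scene");w=snapshot("wrist");np.savez("w8.npz",**w);np.savez("s8.npz",**S)
x,r,q=start();tz=r.as_matrix()[:,2];g=x-.019*tz;print("grasp",g)
im=S["image"].astype(int);m=((im[...,1]-im[...,0])<12)
cx=int(proj(S,g)[0])
for z in(.10,.085,.07,.055,.04,.025):
    u,v=proj(S,(g[0],g[1],z));v=int(round(v));row=(im[v,:,1]-im[v,:,0])[int(u)-26:int(u)+27:2];print(z,round(u),v,row.tolist())
print(tz);def_=None
plan([("down",x-[0,0,.012],r)])
E
```

```text
{'t': 22.15, 'q': [0.761, 1.189, 0.867, -0.709, 1.866, 0.836], 'tcp_pos': [0.531, 0.403, 0.06], 'tool_rot': [0.613, 0.614, -0.352, 0.35], 'force': [0.269, 0.039, -1.583], 'finger_gap': 0.717, 'gripper_force': 65.311}
grasp [0.53 0.42 0.07]
0.1 158 153 [39, 31, 20, 19, 20, 18, 38, 28, 25, 9, 2, 1, 1, 1, 1, 1, 1, 1, 2, 15, 20, 28, 21, 20, 20, 20, 19]
0.085 159 157 [40, 43, 27, 21, 22, 22, 36, 34, 25, 22, 9, 5, 3, 2, 2, 3, 9, 15, 15, 16, 40, 21, 20, 19, 18, 19, 19]
0.07 160 161 [19, 21, 21, 23, 24, 24, 26, 40, 36, 25, 20, 20, 18, 18, 16, 17, 14, 16, 14, 16, 37, 20, 19, 19, 19, 19, 20]
0.055 161 165 [16, 18, 20, 22, 24, 26, 26, 24, 20, 19, 22, 22, 20, 20, 19, 18, 17, 17, 17, 16, 40, 22, 21, 20, 19, 19, 19]
0.04 161 169 [28, 25, 33, 36, 37, 34, 28, 27, 28, 25, 20, 22, 25, 24, 23, 22, 20, 18, 18, 17, 39, 23, 19, 19, 19, 19, 19]
0.025 162 172 [35, 36, 36, 36, 37, 38, 38, 34, 29, 28, 27, 27, 28, 26, 26, 23, 22, 21, 19, 18, 27, 33, 22, 20, 20, 19, 19]
[-0.   -0.86 -0.51]
down: shift [10.  0.  6.] turn [0. 0. 0.] |12mm 0deg|
   q [ 0.76  1.2   0.86 -0.71  1.86  0.84]
```

Emit:
{"name": "move_arm", "arguments": {
  "commands": "2 0 1 0 0 0 -1;4 0 2.5 0 0 0 -1;6 0 3.5 0 0 0 -1;8 0 4.7 0 0 0 -1;8.6 0 5.1 0 0 0 -1"
}}

```text
t: 22.88
tcp_pos: [0.5304, 0.4036, 0.0499]
tool_rot: [0.613, 0.614, -0.352, 0.35]
force: [0.4, 0.3, -0.8]
finger_gap: 0.713
gripper_force: 65.3
```

Emit:
{"name": "move_arm", "arguments": {
  "commands": "0.4 0 0.2 0 0 0 -1;0.9 0 0.5 0 0 0 -1;1.3 0 0.8 0 0 0 -1;1.7 0 1 0 0 0 -1;1.7 0 1 0 0 0 -1"
}}

```text
t: 23.5
tcp_pos: [0.5304, 0.4037, 0.0481]
tool_rot: [0.613, 0.614, -0.352, 0.35]
force: [0.5, 0.2, -1.0]
finger_gap: 0.717
gripper_force: 65.3
```

Emit:
{"name": "move_arm", "arguments": {
  "commands": "0.4 0 0.2 0 0 0 -1;0.9 0 0.5 0 0 0 -1;1.3 0 0.8 0 0 0 -1;1.7 0 1 0 0 0 -1;1.7 0 1 0 0 0 -1"
}}

```text
t: 24.12
tcp_pos: [0.5304, 0.4036, 0.0461]
tool_rot: [0.613, 0.614, -0.352, 0.35]
force: [-0.1, 0.5, -0.8]
finger_gap: 0.717
gripper_force: 65.3
```

Emit:
{"name": "move_arm", "arguments": {
  "commands": "0.4 0 0.2 0 0 0 -1;0.9 0 0.5 0 0 0 -1;0.9 0 0.5 0 0 0 -1;0.9 0 0.5 0 0 0 -1;0.9 0 0.5 0 0 0 -1"
}}

```text
t: 24.75
tcp_pos: [0.5304, 0.4037, 0.0459]
tool_rot: [0.613, 0.614, -0.352, 0.351]
force: [-0.8, -0.2, 4.3]
finger_gap: 0.722
gripper_force: 65.6
```

Emit:
{"name": "move_arm", "arguments": {
  "commands": "0 0 0 0 0 0 0.5;0 0 0 0 0 0 0.56;0 0 0 0 0 0 0.64;0 0 0 0 0 0 0.8;0 0 0 0 0 0 1",
  "grip_force": 20
}}

```text
t: 25.38
tcp_pos: [0.5304, 0.4038, 0.0449]
tool_rot: [0.613, 0.614, -0.352, 0.35]
force: [0.9, 0.4, 0.2]
finger_gap: 0.996
gripper_force: 0.0
```

Emit:
{"name": "move_arm", "arguments": {
  "commands": "0 0 0 0 0 0 1;0 0 -15 0 0 0 1;0 0 -40 0 0 0 1;0 0 -80 0 0 0 1;0 0 -120 0 0 0 1"
}}

```text
t: 26.0
tcp_pos: [0.5303, 0.5088, 0.1075]
tool_rot: [0.614, 0.614, -0.351, 0.35]
force: [0.4, 0.2, 0.3]
finger_gap: 0.999
gripper_force: 0.0
```

```bash
python3 rec.py
python3 - <<'E'
from plan import *
from station import snapshot
S=snapshot("scene");np.savez("s9.npz",**S);w=snapshot("wrist");np.savez("w9.npz",**w)
im=S["image"].astype(int);f=lambda x,y,z:proj(S,(x,y,z))
P=np.array([f(.53+r*np.cos(a),.42+r*np.sin(a),z) for z,r in((.004,.034),(.096,.028)) for a in np.linspace(0,6.28,40)])
print("pred box",P.min(0).round(0),P.max(0).round(0),"foot disc centre",np.round(f(.53,.42,.096)),)
# foot disc: bright blob on top; sides: rows
T=P[40:];print("foot pred",T.min(0).round(0),T.max(0).round(0))
m=((im[...,1]-im[...,0])<12).astype(np.uint8);x0,y0,x1,y1=125,125,200,200
cs,_=cv2.findContours(m[y0:y1,x0:x1].copy(),0,2)
for c in sorted(cs,key=cv2.contourArea)[-3:]:print("grey",np.array(cv2.boundingRect(c))+[x0,y0,0,0],cv2.contourArea(c))
for v in range(130,192,5):print(v,(im[v,:,1]-im[v,:,0])[134:190:2].tolist())
b=im;o=((b[...,0]>130)&(b[...,0]>b[...,2]+60)&(b[...,1]<b[...,0]-15)).astype(np.uint8)
n,l,st,ce=cv2.connectedComponentsWithStats(o)
for i in range(1,n):
    if 150<ce[i][1]<280 and 180<ce[i][0]<360:print("orange",ce[i].round(0),st[i][:5])
E
```

```text
{'t': 26.0, 'q': [0.845, 1.273, 0.496, -0.741, 2.132, 0.692], 'tcp_pos': [0.53, 0.509, 0.107], 'tool_rot': [0.614, 0.614, -0.351, 0.35], 'force': [0.389, 0.231, 0.261], 'finger_gap': 0.999, 'gripper_force': 0.0}
pred box [148. 147.] [175. 186.] foot disc centre [158. 154.]
foot pred [148. 147.] [168. 161.]
grey [125 125  14   9] 51.0
grey [155 130  21  13] 189.0
grey [150 149  20  14] 197.5
130 [35, 34, 33, 33, 29, 30, 31, 29, 31, 34, 23, 23, 17, 12, 10, 9, 8, 10, 12, 16, 18, 27, 38, 40, 40, 39, 36, 28]
135 [26, 27, 28, 29, 29, 31, 30, 29, 28, 34, 20, 11, 9, 9, 8, 8, 8, 8, 7, 7, 7, 18, 40, 44, 47, 43, 34, 35]
140 [32, 30, 29, 29, 29, 29, 31, 43, 41, 39, 23, 11, 9, 8, 8, 8, 8, 8, 9, 11, 18, 34, 42, 42, 41, 32, 27, 30]
145 [33, 33, 32, 31, 31, 30, 30, 37, 42, 41, 40, 39, 34, 29, 25, 24, 26, 28, 39, 46, 43, 42, 41, 40, 31, 27, 28, 29]
150 [45, 44, 43, 42, 41, 38, 36, 33, 29, 23, 11, 4, 3, 2, 3, 3, 4, 14, 29, 29, 28, 26, 25, 24, 25, 23, 27, 45]
155 [45, 42, 41, 40, 42, 43, 42, 39, 6, 2, 3, 2, 3, 2, 2, 2, 2, 2, 17, 29, 24, 24, 23, 22, 22, 22, 23, 29]
160 [45, 43, 42, 42, 41, 34, 34, 34, 2
[... 155 characters left out ...]
, 33, 25, 24, 24, 22, 23, 22, 23]
170 [31, 29, 30, 31, 31, 31, 29, 29, 31, 38, 29, 28, 27, 26, 24, 23, 23, 21, 19, 17, 28, 28, 23, 22, 22, 24, 23, 22]
175 [28, 27, 27, 26, 25, 26, 27, 25, 25, 40, 26, 25, 27, 27, 27, 28, 27, 26, 25, 22, 20, 30, 28, 22, 23, 23, 22, 22]
180 [39, 30, 26, 24, 24, 24, 24, 24, 38, 38, 18, 18, 21, 24, 25, 27, 28, 29, 29, 29, 27, 37, 39, 31, 22, 22, 23, 22]
185 [30, 27, 26, 25, 23, 23, 23, 24, 28, 47, 41, 26, 18, 17, 19, 20, 23, 27, 33, 43, 41, 39, 34, 27, 25, 24, 24, 24]
190 [30, 27, 27, 27, 26, 25, 23, 22, 22, 24, 24, 23, 23, 22, 22, 23, 23, 23, 23, 23, 24, 24, 26, 26, 26, 26, 26, 26]
orange [230. 214.] [213 201  35  28 641]
orange [271. 236.] [260 224  21  23 290]
```

The beaker's foot disc appears at cols 150–169, rows 149–162, within 2 px of what an upright inverted beaker should show. The nuts are centred in the bowl, and the arm is clear. I'll hand it in.

```bash
python3 -c "
from station import ticket;print(ticket.sign_off())"
```

```text
the job is handed in; nothing more can be done
None
```

The job is handed in at about 26 s, verdict not shown: by the last camera checks the beaker is empty and stands upside down on the green tray, no walnuts are outside the bowls (I did not count all seven in the bowl), and the salt and spice jars looked undisturbed whenever they were in view.

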